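# Slide the evidence case down the dusted lane and start the reader

## Task

With the fingertips, push the grey evidence case that lies at the lane's open end down between the two guide rails until its front rests squarely against the reader; the rails are dusted for fingerprints, so neither the case nor the gripper may touch them. Then press the round key on the console beside the lane all the way down to start the reading, and let go. Only slide the case, never lift or tip it, do not press the key before the case is home, and leave everything else where it lies.

Things in the scene. Friction and masses are not known exactly. Their poses are not given: they have to be found in the camera images.
- lane: Fixed aluminium plate 300 x 112 x 6 mm with two rails and a white reader block (75 long, 130 wide, 36 high) at its far end. Origin on the lane's centre line at table height; x along the lane to the reader, y left, z up. Plate x -170..130, top (lane floor) z 6. Rails x -20..130; before them the plate is open at the sides. The reader's upright near face, the stop, is at x 130.
- lane_mouth (a point): point on the lane floor, on the centre line, where the rails begin
- lane_stop (a point): point on the lane floor, on the centre line, at the foot of the reader's near face, 150 mm beyond lane_mouth
- rail_left: Left dark steel guide rail (lane +y side), fixed to the lane: 150 long, 8 wide, 22 high above the lane floor (top 28 above the table). Origin at the centre of its underside, 47 from the centre line; same axes as the lane. The free width between the rails is 86.
- rail_right: Right dark steel guide rail (lane -y side), same as the left one
- case: The case to push: flat plain grey closed plastic box, paper panel on top, 84 long (x), 64 wide (y), 26 high, 150-310 g, loose, ordinary friction. Starts on the open part of the plate before the rails, up to 8 mm off the centre line, turned up to 10 degrees. Origin: centre of its underside; x towards its front (the end nearest the reader). Centred in the lane it has 11 mm each side.
- case_front (a point): middle of the lower edge of the case's front face, 42 mm ahead of its origin
- case_back (a point): middle of the lower edge of the case's rear face (the face to push on), 42 mm behind its origin
- console: Fixed white block 80 (along x) by 64 (y) by 34 high, standing on the table beside the lane, to its left or its right (about 125 mm from the centre line), with the round start key in the middle of its top. Origin at the centre of its underside.
- key (a joint): Travel of the start key: 0 up, 0.006 m fully down. Springs back when let go. Starts to move at 1.5 N and is fully down at 5 N.
- key_top (a point): centre of the top face of the round grey start key (36 mm across), 56 mm above the table when up; presses straight down; its black collar, 52 mm across, stands 46 mm above the table
- tub: White screw-lid powder tub, 60 across, 62 high, beside the lane on the side without the console. Bystander, loose: leave it alone. Origin at the centre of its underside.
- jar: Small black powder jar, white lid, 42 across, 55 high, beside the far end of the lane. Bystander, loose: leave it alone. Origin at the centre of its underside.
- compact: Flat black square ink-pad compact, 60 by 60 by 16 high, beside the near end of the lane. Bystander, loose: leave it alone. Origin at the centre of its underside.
- spare_case: A second grey case like the first, 84 by 64 by 26, lying on the table beside the far end of the lane, not on it. Bystander, loose: leave it alone. Origin at the centre of its underside.
- brush: Powder brush, 170 long, lying flat beside the near end of the lane. Bystander, loose: leave it alone. Origin at the centre of its length, x along it.
- cast: White plaster shoe-print cast, about 230 by 85 by 28 high, on the left of the table. Bystander, loose: leave it alone. Origin at the centre of its underside.
- tape: Clear roll of tape lying flat, 80 across, 25 high, on the right of the table. Bystander, loose: leave it alone. Origin at the centre of its underside.
Things that resemble listed ones, but are neither listed nor needed, are in the scene too. Leave any red look-alike of the case alone. What is shaped like the console but purple is not meant.

How it is judged:
By the outcome, as a careful person would: the job done as asked, in the order asked, and still so for the second after the job is handed in, with the robot touching nothing.
It also fails if it takes over 51 s, if anything falls off the work surface, if the arm or the gripper's body presses on something with over 40 N, if the wrist force passes 120 N, or if a joint passes its speed limit or range.

## Robot

A 7-joint arm with a two-finger parallel gripper is mounted at the origin on the work surface. World frame = base frame: x ahead of the robot, y to its left, z up, the work surface at z = 0. Lengths are in m, angles in degrees, forces in N, time in s.
With the tool pointing down it reaches from about 0.35 to 0.775 m from the base axis. Payload 3.1 kg.
Tool frame: the origin (TCP) lies on the centre line of the jaws, within the pads' length; the fingertips stand 17 mm ahead of it and the grasp point (between the pads) lies 2 mm behind it (robot.tip_reach is the distance from the TCP to the fingertips, in m); z points along the fingers, y is the line along which they close (so a half turn about z gives the same grasp; the last joint's range is limited). The gripper opens to 85 mm and grips with 20 to 120 N. Pads are 22 mm wide; open, the fingers measure 114 mm over their backs; the gripper's body (76 mm by 85 mm) begins 54 mm behind the grasp point. The pads swing forward as they close: fully open they stand 13 mm farther back than shut.
Start: joints at [64.991, 17.813, 0.802, 86.603, -0.252, 75.585, -1.558], TCP at [0.212, -0.508, 0.248] pointing down, gripper open.
Joint ranges: [-154.91, 154.91], [-16.99, 109.72], [-72.82, 74.43], [7.12, 147.25], [-82.49, 262.49], [11.32, 116.49], [-174.64, 174.64]. Speed limits (degrees/s): [159.86, 159.86, 180, 180, 180, 180, 180].

## Interface

Orientations are given as [roll, pitch, yaw] about the fixed x, y, z axes, in that order (R = Rz(yaw) Ry(pitch) Rx(roll)).
In Python, from station import robot, fingers, vision, workorder, recognise gives the robot as it stands. Calls block until the motion is done:
- robot.move_to(position, orientation): joint-space move of the TCP to a pose.
- robot.line_to(position, orientation=None, velocity=0.15, f_stop=None): straight line of the TCP; orientation=None keeps the orientation; velocity is the mean speed in m/s. With f_stop (N) it stops when the force on the tool has changed by that much, and returns True; else False.
- robot.move_j(angles): joint-space move.
- fingers.gripper_to(opening, force=None): opening from 0.0 (shut) to 1.0 (fully open); force is the grip in N (None keeps the last); returns when the fingers have stopped.
- robot.pause(seconds).
- robot.inverse_kinematics(position, orientation): joint angles nearest the present ones, or None.
- vision.grab_frame(name): name is "scene" or "top" or "wrist"; returns the picture (480x640x3 uint8, red, green, blue); there is no depth.
- vision.calibration(name): a dict with "mtx" (3x3 intrinsics, pixels), "k1" (the pictures are not rectified: a ray, as slopes to the right and down, at radius r is drawn at 1 + k1 r^2 times it, then the intrinsics apply), "extrinsics" (4x4, takes a point from world to camera coordinates); the wrist camera has in their place "T_tool_cam" (4x4, takes a point from camera to tool coordinates, whose origin is the TCP and whose axes are the flange's). Camera axes: x right, y up, looking along -z (the intrinsics and any distortion apply to the point x, -y, -z); pixel columns grow to the right and rows downward; lengths in m; the calibration is good to about 2 mm. A picture is of the moment at which its call begins: read the wrist's pose just before it. calibration takes no time and is no camera call.
A pose or a line that the arm cannot do raises robot.PlanningError and nothing moves.
- workorder.close_job(): hands the job in; it is judged then, once.
Trained networks look in the newest picture that a camera, given by its name, has taken for a name from the list of things; names that differ only in an ending like _2 or _b are one class to them, and where a whole thing is asked for, a point or a joint stands for the part that bears it (a point fixed in the world has none). Each returns a list of dicts, best first, with "p" (0 to 1); they miss things now and then, are a little off and sometimes report something else, mostly with a low value. They report only what shows in the picture. A call takes as long as a camera call. They do not tell look-alikes from the thing itself.
- recognise(label, camera): "rect" ([centre column, centre row, width, height] in pixels, round what is visible of it).
Readings, each from a call of its own:
- robot.current_time_s(): time.
- robot.current_joint_positions(): joint angles.
- robot.current_dq(): joint speeds.
- robot.current_joint_torque(): joint torques, N m.
- robot.current_tool_pos(): TCP position.
- robot.current_eef_rot(): TCP orientation.
- robot.current_contact_force(): force on the tool from outside, world axes, zero at the start.
- robot.current_torque(): the same for the moment, N m.
- robot.current_finger_gap(): opening from 0.0 (shut) to 1.0 (fully open).
- robot.current_gripper_force(): force on a finger pad.
Only numpy, scipy, OpenCV 4.12 (cv2) and the standard library are available. Lean on these libraries where they do the work, as an engineer would, in place of code of your own. Each camera call takes 0.05 s, during which the arm holds its last target. There are 200 camera calls.

## Working session

There is one attempt and no reset: what is moved stays moved. The work goes in short steps, each a Python script; the robot and the scene stay as the last script left them, time stands still between calls to the robot, and variables do not carry over. Pictures are saved under pics/ and viewed, at most 10 in all, crops included, and the job is handed in when it is done.

```bash
mkdir -p pics; ls
python3 - <<'E'
from station import robot, fingers, vision, workorder, recognise
import cv2
for n in ("scene","top"):
    im=vision.grab_frame(n); cv2.imwrite(f"pics/{n}0.png",im[:,:,::-1])
    c=vision.calibration(n); print(n,c)
    for l in ("case","console","lane","rail_left","key"):
        print(l,[(round(d["p"],2),[round(v) for v in d["rect"]]) for d in recognise(l,n)])
print(vision.calibration("wrist"), robot.current_eef_rot(), robot.current_time_s())
E
```

```text
pics
scene {'mtx': array([[446.4155296 ,   0.        , 327.89201028],
       [  0.        , 446.4155296 , 235.56630088],
       [  0.        ,   0.        ,   1.        ]]), 'k1': 0.01863455236820709, 'extrinsics': array([[ 0.4446354 ,  0.89560292,  0.01395574, -0.24773245],
       [-0.76240684,  0.37023834,  0.53071592,  0.38357837],
       [ 0.47014378, -0.24661503,  0.84743487, -1.44804034],
       [ 0.        ,  0.        ,  0.        ,  1.        ]])}
case [(0.85, [372, 213, 35, 32]), (0.71, [341, 169, 32, 34])]
console [(0.87, [341, 252, 32, 35]), (0.72, [291, 255, 20, 32])]
lane [(0.57, [396, 257, 104, 125])]
rail_left []
key [(0.64, [341, 245, 15, 14]), (0.53, [289, 250, 9, 10]), (0.28, [395, 257, 100, 125])]
top {'mtx': array([[435.86819675,   0.        , 314.68889488],
       [  0.        , 435.86819675, 233.93712566],
       [  0.        ,   0.        ,   1.        ]]), 'k1': -0.02495465513119067, 'extrinsics': array([[ 0.01285888, -0.99957557,  0.02614047, -0.01705715],
       [ 0.99569898,  0.01519906,  0.0913922 , -0.55775184],
       [-0.09175072,  0.02485284,  0.99547
[... 353 characters left out ...]
189, 13, 58]), (0.2, [245, 251, 29, 33])]
key [(0.6, [302, 224, 14, 10]), (0.48, [352, 243, 13, 11])]
{'mtx': array([[373.30137795,   0.        , 315.71801685],
       [  0.        , 373.30137795, 239.76736677],
       [  0.        ,   0.        ,   1.        ]]), 'k1': -0.004776218155768571, 'T_tool_cam': array([[ 1.29450498e-04,  9.59929641e-01,  2.80241089e-01,
         7.04682490e-02],
       [ 9.99999787e-01, -3.03614727e-04,  5.78067641e-04,
        -7.52299134e-04],
       [ 6.39989584e-04,  2.80240955e-01, -9.59929475e-01,
        -1.25036916e-01],
       [ 0.00000000e+00,  0.00000000e+00,  0.00000000e+00,
         1.00000000e+00]])} [1.79994590e+02 1.49441082e-03 2.26226004e+01] 0.6
```

Run:
```python
import cv2
a=cv2.imread("pics/top0.png"); cv2.imwrite("pics/topc.png",cv2.resize(a[100:400,130:530],None,fx=2,fy=2,interpolation=cv2.INTER_CUBIC))
```

```text
(no output)
```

View pics/topc.png

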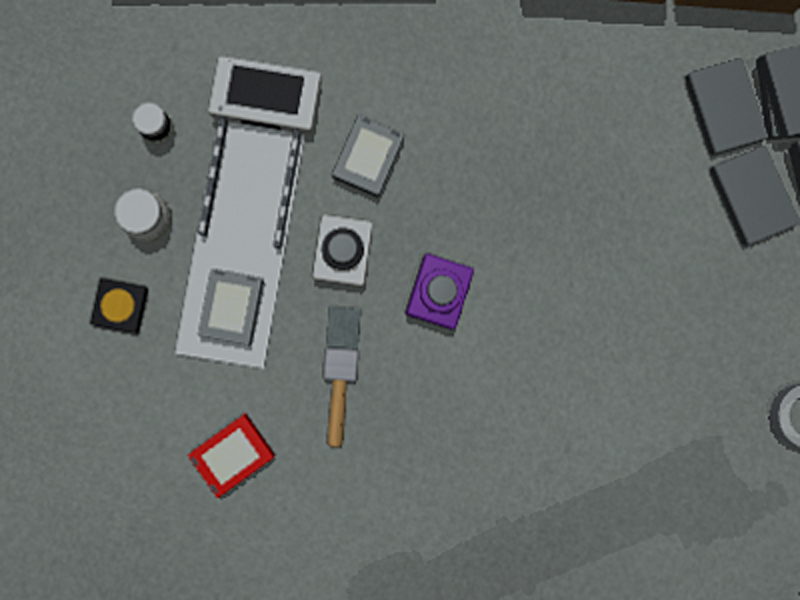

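View pics/scene0.png

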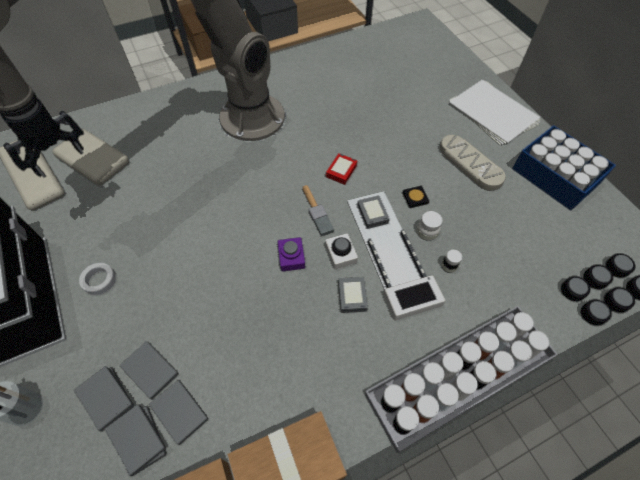

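Top crop: the wanted case is the grey one on the plate, at (246,253) in full pixels. Look-alikes are the grey spare case on the table (314,178) and the red case (246,327). The white console is at (301,225); the purple one at (350,246) isn't meant.

```bash
cat > h.py <<'E'
import numpy as np, cv2
from scipy.spatial.transform import Rotation as R
from station import robot, fingers, vision, workorder, recognise
def cam(n):
    c=vision.calibration(n)
    if "extrinsics" in c: return c, np.linalg.inv(c["extrinsics"])
    T=np.eye(4); T[:3,:3]=R.from_euler("xyz",robot.current_eef_rot(),degrees=True).as_matrix(); T[:3,3]=robot.current_tool_pos()
    return c, T@c["T_tool_cam"]
def p2w(px,z,C):
    c,T=C; K=c["mtx"]; d=(np.array(px,float)-K[:2,2])/K[0,0]; s=d.copy()
    for _ in range(9): s=d/(1+c["k1"]*(s@s))
    r=T[:3,:3]@np.array([s[0],-s[1],-1]); return T[:3,3]+r*(z-T[2,3])/r[2]
def w2p(P,C):
    c,T=C; K=c["mtx"]; q=np.linalg.inv(T)@np.append(P,1); s=np.array([q[0],-q[1]])/-q[2]
    return K[:2,2]+K[0,0]*s*(1+c["k1"]*(s@s))
E
python3 - <<'E'
from h import *
C=cam("top")
f=lambda u,v,z:p2w((130+u/2,100+v/2),z,C).round(3)
for n,a in dict(nl=(177,354,.006),nr=(265,367,.006),case=(231,306,.032),stopL=(221,123,.006),stopR=(303,130,.006),rl0=(206,234,.028),rr0=(280,245,.028),key=(343,248,.056),cons=(343,245,.034),spare=(370,154,.026),brush=(337,440,0.01),red=(232,455,.026),comp=(118,304,.016),tub=(137,210,.062),jar=(150,120,.055)).items(): print(n,f(*a))
E
```

```text
nl [0.449 0.227 0.006]
nr [0.435 0.118 0.006]
case [0.508 0.158 0.032]
stopL [0.742 0.181 0.006]
stopR [0.734 0.077 0.006]
rl0 [0.596 0.192 0.028]
rr0 [0.584 0.101 0.028]
key [0.579 0.023 0.056]
cons [0.585 0.024 0.034]
spare [ 0.7   -0.008  0.026]
brush [0.347 0.027 0.01 ]
red [0.329 0.153 0.026]
comp [0.509 0.299 0.016]
tub [0.62  0.269 0.062]
jar [0.731 0.26  0.055]
```

Run:
```python
from h import *
for y in (-7.5,172.5):
    for p in ([.54,.16,.25],[.42,.17,.03],[.65,.145,.03],[.579,.023,.06]): 
        q=robot.inverse_kinematics(p,[180,0,y]); print(y,p,None if q is None else np.round(q))
robot.move_to([.54,.16,.25],[180,0,-7.5]); fingers.gripper_to(.35)
C=cam("wrist"); im=vision.grab_frame("wrist"); cv2.imwrite("pics/w1.png",im[:,:,::-1])
for l in ("case","key","rail_left"): print(l,[(round(d["p"],2),[round(v) for v in d["rect"]]) for d in recognise(l,"wrist")])
import pickle; pickle.dump(C,open("w1.pkl","wb")); print(robot.current_time_s(), robot.current_finger_gap())
```

```text
-7.5 [0.54, 0.16, 0.25] [  16.   27.  -50.   83.   21.   80. -132.]
-7.5 [0.42, 0.17, 0.03] [   8.   27.  -40.  115.   25.   46. -144.]
-7.5 [0.65, 0.145, 0.03] [   3.   45.  -29.   80.   23.   61. -127.]
-7.5 [0.579, 0.023, 0.06] [  12.   33.  -23.   95.   15.   55. -114.]
172.5 [0.54, 0.16, 0.25] [ 17.  27. -52.  83.  22.  80.  47.]
172.5 [0.42, 0.17, 0.03] [ 22.  37. -62. 115.  41.  53.  21.]
172.5 [0.65, 0.145, 0.03] [ 15.  53. -53.  80.  43.  68.  40.]
172.5 [0.579, 0.023, 0.06] [ 25.  38. -42.  94.  29.  59.  56.]
case [(0.83, [335, 379, 74, 75]), (0.6, [324, 239, 69, 90])]
key [(0.94, [610, 187, 52, 37]), (0.74, [468, 147, 46, 38]), (0.18, [267, 78, 14, 149])]
rail_left [(0.62, [372, 78, 17, 155])]
4.0083 0.34839913668112227
```

View pics/w1.png

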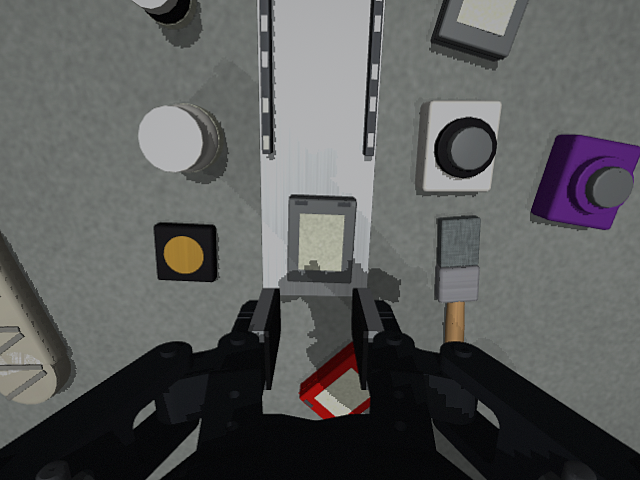

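The wrist view confirms it: the grey case with the paper panel sits on the plate at (322,238), before the rails whose ends are at (267,155) and (369,158). The red one is behind at (340,385), and the white console's key is at (468,147).

Run:
```python
import cv2
a=cv2.imread("pics/w1.png"); cv2.imwrite("pics/w1c.png",cv2.resize(a[120:310,240:400],None,fx=3,fy=3,interpolation=cv2.INTER_CUBIC))
```

```text
(no output)
```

View pics/w1c.png

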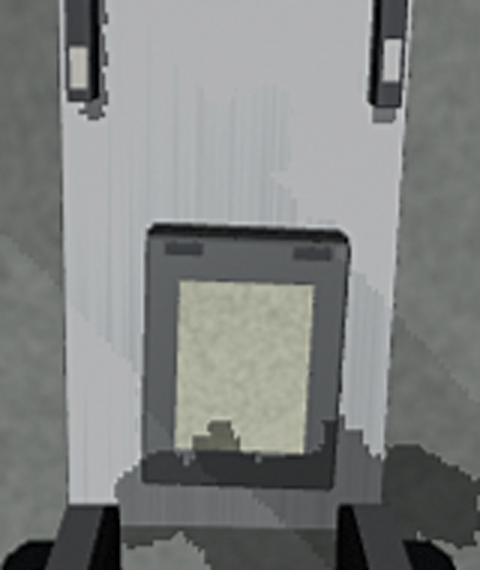

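Run:
```python
from h import *
import pickle; C=pickle.load(open("w1.pkl","rb"))
g=lambda u,v,z:p2w((240+u/3,120+v/3),z,C)[:2]
ang=lambda d:np.degrees(np.arctan2(d[1],d[0]))
L=[g(62,115,.006),g(69,503,.006)];Rr=[g(405,115,.006),g(381,505,.006)]
print("edges yaw",ang(L[0]-L[1]),ang(Rr[0]-Rr[1]))
m0=(L[0]+Rr[0])/2;m1=(L[1]+Rr[1])/2;print(m0,m1,ang(m0-m1),np.linalg.norm(L[0]-Rr[0]))
a,b=g(98,100,.028),g(371,104,.028);print("rail ends",a,b,(a+b)/2,ang(a-b)-90,np.linalg.norm(a-b))
# far rails
p=p2w((273,2),.028,C)[:2];q=p2w((370,2),.028,C)[:2]; print("far rails mid",(p+q)/2,np.linalg.norm(p-q),"axis",ang((p+q)/2-(a+b)/2))
TL,TR,BR,BL=[g(*x,.032) for x in((149,238),(348,244),(333,489),(142,483))]
print("case",(TL+TR+BR+BL)/4,"yaw",ang(TL-BL),ang(TR-BR),ang(TL-TR)-90,np.linalg.norm(TL-TR),np.linalg.norm(TL-BL))
print("key",p2w((468,149),.056,C))
```

```text
edges yaw -8.800928252732765 -8.537479627349834
[0.58389562 0.15272416] [0.44944313 0.17322349] -8.668856227782419 0.1107350797239812
rail ends [0.59517345 0.19268376] [0.58324064 0.11092255] [0.58920705 0.15180316] -8.30352335242344 0.08262740465601051
far rails mid [0.70933444 0.13350571] 0.07933543202217036 axis -8.660554076623614
case [0.50688309 0.15979989] yaw -10.229474955443967 -9.220040011265803 -9.221235527458546 0.0616478676836933 0.08170691675410814
key [0.57870132 0.02765013 0.056     ]
```

```bash
cat >> h.py <<'E'
YAW=-8.65; O=np.array([.6090,.1488]); c_,s_=np.cos(np.radians(YAW)),np.sin(np.radians(YAW))
def lane(x,y,z): return [O[0]+c_*x-s_*y, O[1]+s_*x+c_*y, z]
def inlane(p): d=np.array(p[:2])-O; return np.array([c_*d[0]+s_*d[1],-s_*d[0]+c_*d[1]])*1e3
def look(name):
    C=cam("wrist"); im=vision.grab_frame("wrist"); cv2.imwrite(f"pics/{name}.png",im[:,:,::-1]); return C
E
python3 - <<'E'
from h import *
import pickle
print(robot.tip_reach)
o=[180,0,YAW]
robot.move_to(lane(-.180,-.0043,.10),o)
robot.line_to(lane(-.180,-.0043,.027),velocity=.1)
f0=np.array(robot.current_contact_force())
robot.line_to(lane(-.150,-.0043,.027),velocity=.04)
robot.line_to(lane(.005,0,.027),velocity=.06)
print(robot.current_contact_force()-f0, inlane(robot.current_tool_pos()))
pickle.dump(look("w2"),open("w2.pkl","wb")); print(robot.current_time_s())
im=vision.grab_frame("top"); cv2.imwrite("pics/t2.png",im[:,:,::-1])
E
```

```text
0.017
[-0.9841489   0.32437201  1.05658875] [4.91375835 0.04722545]
9.3417
```

View pics/w2.png

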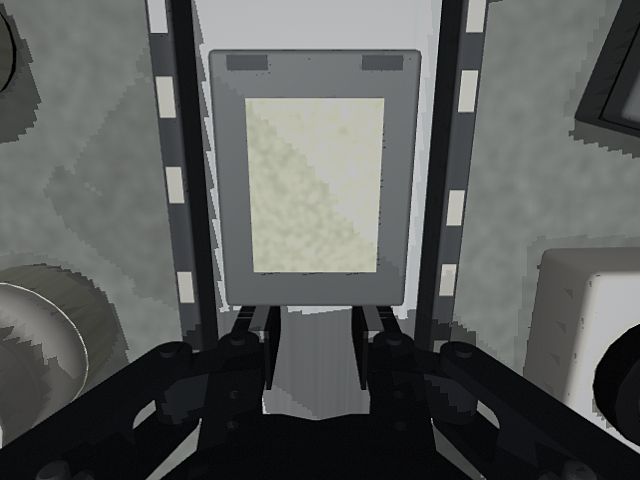

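The case is between the rails and about centred, with gaps of 23 px on the left and 26 px on the right at row 180. It's square to the lane, so I'll push it home.

Run:
```python
from h import *
import pickle
hit=robot.line_to(lane(.055,0,.027),velocity=.025,f_stop=8)
robot.pause(.2); print(hit,robot.current_contact_force(), inlane(robot.current_tool_pos()))
robot.line_to([*robot.current_tool_pos()[:2]+0*np.array([1,1]),.027]) if 0 else None
p=inlane(robot.current_tool_pos())/1e3
robot.line_to(lane(p[0]-.02,p[1],.027),velocity=.06)
robot.line_to(lane(p[0]-.02,p[1],.15),velocity=.15)
robot.move_to(lane(.03,-.0,.22),[180,0,YAW])
pickle.dump(look("w3"),open("w3.pkl","wb")); 
print([(round(d["p"],2),[round(v) for v in d["rect"]]) for d in recognise("key","wrist")],robot.current_time_s())
```

```text
True [-0.10287398 -0.68451047 -0.21609788] [33.88494286 -0.36236527]
[(0.9, [468, 270, 39, 40]), (0.85, [610, 303, 50, 39]), (0.21, [181, 261, 83, 82])] 12.7833
```

View pics/w3.png

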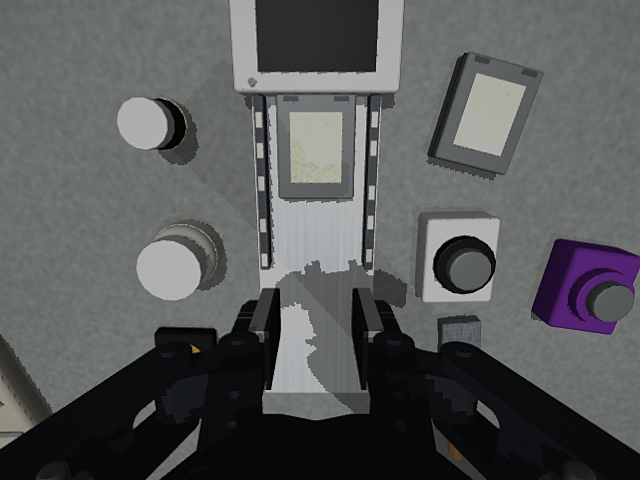

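Run:
```python
from h import *
import pickle
a=cv2.imread("pics/w3.png"); cv2.imwrite("pics/w3c.png",cv2.resize(a[75:215,240:400],None,fx=4,fy=4,interpolation=cv2.INTER_CUBIC))
C=pickle.load(open("w3.pkl","rb")); print("key",p2w((468,271),.056,C), "stop foot px",w2p(lane(.13,-.032,.006),C),w2p(lane(.13,.032,.032),C))
# face of reader at z=.036: left/right near corners
print(inlane(p2w((235,93),.036,C)),inlane(p2w((398,93),.036,C)))
```

```text
key [0.57946289 0.02657357 0.056     ] stop foot px [354.34308866  94.85974737] [276.00721982  91.80552486]
[128.78306043  63.43642263] [128.75419036 -62.9427285 ]
```

View pics/w3c.png

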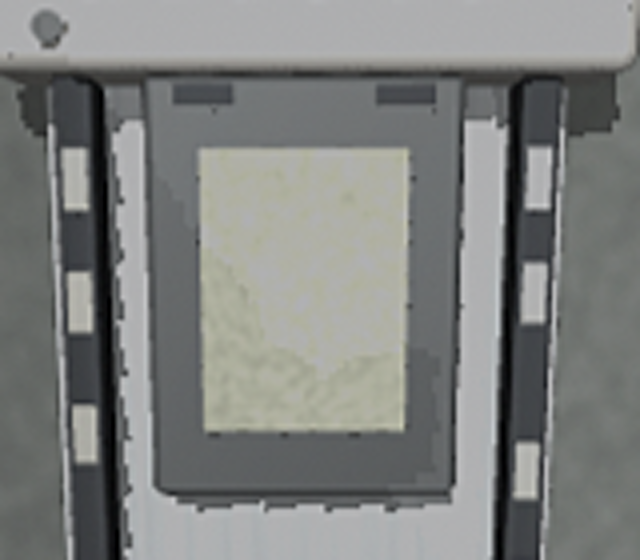

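The crop shows the case front against the reader's face and square to it, with clear gaps on both sides. I'll give it one slow confirming nudge in case it rebounded, then press the key.

Run:
```python
from h import *
o=[180,0,YAW]; y=-.0004
robot.move_to(lane(.010,y,.12),o); robot.line_to(lane(.010,y,.027),velocity=.12)
robot.line_to(lane(.027,y,.027),velocity=.04)
hit=robot.line_to(lane(.045,y,.027),velocity=.008,f_stop=5)
x=inlane(robot.current_tool_pos())[0]; print(hit,x,robot.current_contact_force())
robot.line_to(lane(.010,y,.027),velocity=.05); robot.line_to(lane(.010,y,.15),velocity=.15)
if hit and abs(x-34)<2:
    fingers.gripper_to(0.0)
    k=[.579,.027]
    robot.move_to([*k,.12],o); robot.line_to([*k,.080],velocity=.08)
    h=robot.line_to([*k,.058],velocity=.015,f_stop=14)
    print("press",h,robot.current_tool_pos(),robot.current_contact_force()); robot.pause(.3)
    print(robot.current_tool_pos(),robot.current_contact_force())
    robot.line_to([*k,.15],velocity=.08)
robot.move_to([.50,.10,.28],o); look("w4")
im=vision.grab_frame("top"); cv2.imwrite("pics/t4.png",cv2.resize(im[100:400,130:530,::-1],None,fx=2,fy=2))
print(robot.current_time_s())
```

```text
True 34.940585139375706 [0.41251418 0.09486433 0.37244425]
press True [0.57910454 0.02698282 0.06724464] [-0.63940566 -0.54318387  4.46699082]
[0.57907613 0.02699465 0.06719187] [-1.03435182 -0.44341328  5.57502836]
22.5333
```

View pics/w4.png

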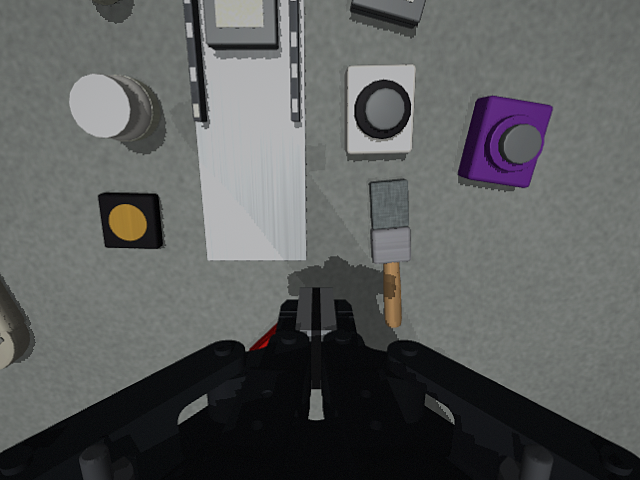

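The key tripped the 14 N stop, well over the 5 N it needs, with the tip at z = 50 mm, so it went fully down. The picture shows it up again at (384,108). One last look at the case front before handing in.

Run:
```python
from h import *
robot.move_to(lane(.06,0,.2),[180,0,YAW]); C=look("w5")
a=cv2.imread("pics/w5.png"); 
c=w2p(lane(.1,0,.032),C).astype(int); print(c)
y0=max(c[1]-70,0);x0=c[0]-90
cv2.imwrite("pics/w5c.png",cv2.resize(a[y0:y0+140,x0:x0+180],None,fx=4,fy=4,interpolation=cv2.INTER_CUBIC)); print(robot.current_time_s())
```

```text
[315 170]
23.3667
```

View pics/w5c.png

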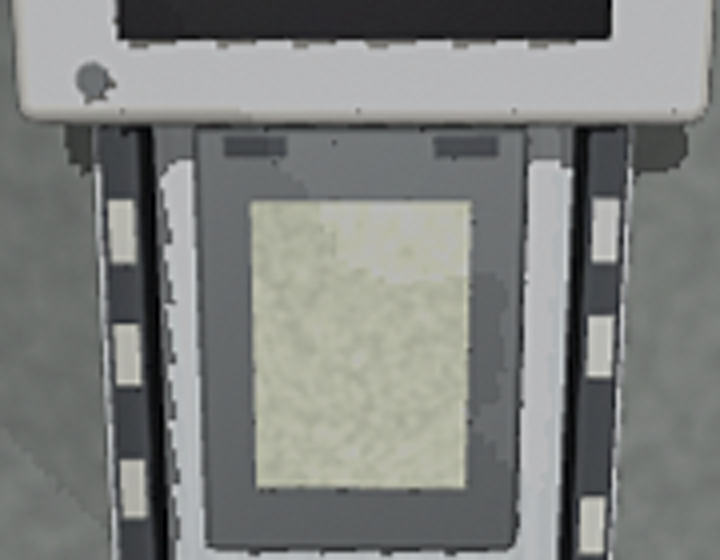

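View pics/t4.png

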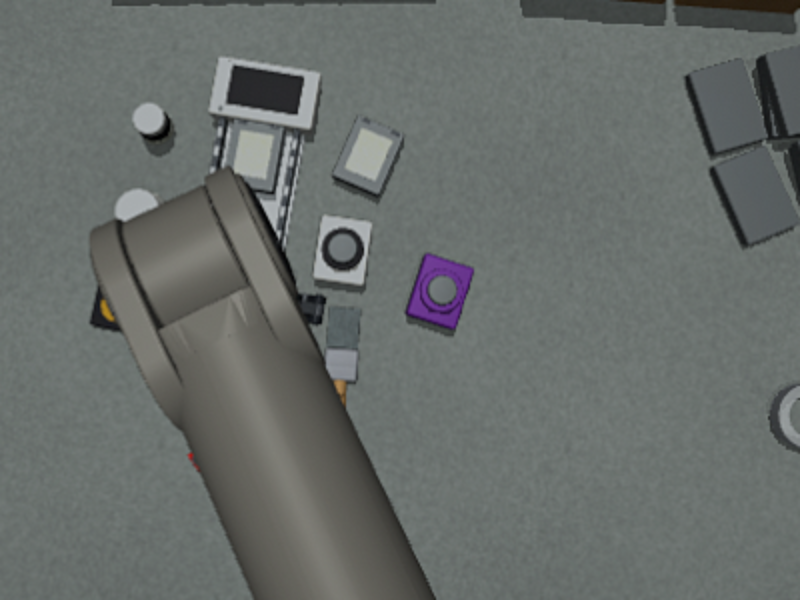

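The case sits square against the reader at crop row 125, clear of both rails. The spare case, jar and purple console haven't moved.

```bash
python3 -c "
from station import workorder
print(workorder.close_job())"
```

```text
the job is handed in; nothing more can be done
None
```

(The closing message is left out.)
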